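# Stroke the tea warmer up to high

## Robot

A 6-joint arm with a two-finger parallel gripper is mounted at the origin on the work surface. World frame = base frame: x ahead of the robot, y to its left, z up, the work surface at z = 0. Lengths are in m, angles in rad, forces in N, time in s.
With the tool pointing down it reaches from about 0.375 to 0.975 m from the base axis. Payload 3.8 kg.
Tool frame: the origin (TCP) lies between the finger pads, 19 mm behind the fingertips; this is the grasp point; z points along the fingers, y is the line along which they close (so a half turn about z gives the same grasp; the last joint's range is limited). The gripper opens to 85 mm and grips with 20 to 120 N. Pads are 22 mm wide; open, the fingers measure 114 mm over their backs; the gripper's body (76 mm by 85 mm) begins 54 mm behind the grasp point. The pads swing forward as they close: fully open they stand 13 mm farther back than shut.
Start: joints at [1.121, 0.264, 1.604, -0, 1.274, -0.037], TCP at [0.271, 0.618, 0.25] pointing down, gripper open.
Joint ranges: [-2.63, 2.63], [-0.94, 2.18], [0.31, 2.57], [-1.31, 4.45], [0, 2.66], [-2.55, 2.55]. Speed limits (rad/s): [2.57, 2.57, 3.14, 3.14, 3.14, 3.14].

## Interface

Orientations are given as a rotation vector (axis times angle).
In Python, from workcell import bot gives the robot as it stands.
- The arm moves only by the tool drive_tool, never from a script. Its arguments are lists of equal length, an entry for each row: "claw": the finger opening in mm, from 0 to 85.4; "slide": the shift along the world's x, y, z each as a share of 0.5 m, from -1 to 1, a list of three; "yaw": the turn about the world's z as a share of 180 degrees, from -1 to 1. A call has 1 to 8 rows; each row is the pose to reach, as a shift and turn from the pose commanded when the call began, turning the shorter way round; what a row does not reach only later rows make up. A row lasts 1/12 s, in which the tool goes at most 41.7 mm and 7.16 degrees, less where a joint would pass 70% of its speed; a pose out of reach is approached as far as the arm can. A call with a number of a shift or a turn outside -1 to 1 is refused whole. A call with a gripper value outside its range is refused whole. The fingers move at their own pace and stop on an object; "newtons" is the grip in N (left out, the last holds). Time passes only in rows, so rows that repeat a pose let the fingers close. It gives the time, the measured TCP pose, the force, the opening and the grip force at its end, in the units of the state.
- bot.read_state(): the state, without advancing time (a new reading comes with each control period).
- bot.read_camera(name): name is "side" or "top"; returns a dict with "color" (384x512x3 uint8, red, green, blue), "depth" (384x512 float32, m along the optical axis (not along the pixel's ray), 0 where there is no reading), "mtx" (3x3 intrinsics, pixels), "eye" and "rotation" of the camera in the world. Camera axes: x right, y up, looking along -z (the intrinsics and any distortion apply to the point x, -y, -z); pixel columns grow to the right and rows downward; lengths in m; the calibration is good to about 2 mm. A picture is of the moment at which its call begins.
- bot.finish_job(): hands the job in; it is judged then, once.
The state is a dict: "time": time; "q": joint angles; "joint_vel": joint speeds; "joint_torque": joint torques, N m; "tool_pos": TCP position; "tcp_rot": TCP orientation; "wrist_force": force on the tool from outside, world axes, zero at the start; "torque": the same for the moment, N m; "width": opening from 0.0 (shut) to 1.0 (fully open); "grip_force": force on a finger pad.
Only numpy, scipy, OpenCV 4.12 (cv2) and the standard library are available. Lean on these libraries where they do the work, as an engineer would, in place of code of your own. Each camera call takes 0.05 s, during which the arm holds its last target. There are 200 camera calls.

## Task

Turn the tea warmer up from low to high: put your closed fingertips on the narrow end of its curved slide bar and trace the bar's whole curve to the wide end in one unbroken stroke, pressing lightly so that the bar stays dipped all the way but never hits its stop. Come down on the bar only at the narrow end, and finish with the fingertips still resting on the wide end, holding it lightly pressed. Nothing is to be picked up: leave the tea bowl on the hot plate and the teapot, jar and saucers where they stand.

Things in the scene. Friction and masses are not known exactly. Their poses are not given: they have to be found in the camera images.
- warmer: Round black tea warmer, a disc 276 mm across, 16 mm high, fixed to the table, at any yaw. Origin: centre of its underside, z up. Steel hot plate in the middle, 136 mm across, top at 20 mm. Around this an aluminium slide bar, an arc of mid-line radius 110 mm about the origin over 120 degrees on the warmer's own -x side; its flat top is 34 mm above the table when untouched.
- bar (a joint): How far the whole slide bar is pressed down, in m: 0 untouched, 0.012 at its hard stop. It sinks level, straight down, on a soft spring wherever pressed: starts to dip at about 1.4 N, then 0.4 N more per mm (3.4 N at 5 mm), and springs back. The bar is 8 mm wide at its narrow end, 26 mm at its wide end; narrow to wide runs counter-clockwise seen from above.
- p0 (a point): Point on the centre line of the bar's flat top at the narrow end (at the height of the untouched bar; fixed to the warmer, does not sink with the bar). The bar goes on 10 mm past it to its very end.
- p1 (a point): Point on the centre line of the bar's flat top at one sixth of the way (at the height of the untouched bar; fixed to the warmer, does not sink with the bar). 35 mm along the arc from its neighbours.
- p2 (a point): Point on the centre line of the bar's flat top at one third of the way (at the height of the untouched bar; fixed to the warmer, does not sink with the bar). 35 mm along the arc from its neighbours.
- p3 (a point): Point on the centre line of the bar's flat top at halfway (at the height of the untouched bar; fixed to the warmer, does not sink with the bar). 35 mm along the arc from its neighbours.
- p4 (a point): Point on the centre line of the bar's flat top at two thirds of the way (at the height of the untouched bar; fixed to the warmer, does not sink with the bar). 35 mm along the arc from its neighbours.
- p5 (a point): Point on the centre line of the bar's flat top at five sixths of the way (at the height of the untouched bar; fixed to the warmer, does not sink with the bar). 35 mm along the arc from its neighbours.
- p6 (a point): Point on the centre line of the bar's flat top at the wide end (at the height of the untouched bar; fixed to the warmer, does not sink with the bar). The bar goes on 10 mm past it to its very end.
- cup: Small white ceramic tea bowl, 74 mm across, 50 mm high, loose on the middle of the hot plate (its rim about 70 mm above the table). Origin: centre of its underside.
- teapot: White and cobalt ceramic teapot, 120 mm across the belly, about 190 mm over spout and handle, 110 mm high, loose, on a round 8 mm thick dark trivet to the right of the warmer. Origin: centre of its underside.
- saucers: Stack of four steel saucers, 132 mm across, 32 mm high, loose, to the left of the warmer. Origin: centre of its underside.
- jar: Amber glass jar with a twist cap, 72 mm across, 110 mm high, loose, beyond the saucers. Origin: centre of its underside.
Things that resemble listed ones, but are neither listed nor needed, are in the scene too. Of the things shaped like the saucers, the steel one is meant.

How it is judged:
On the way, in this order (a step that is already met when the one before it is completed fails the run):
1. the fingertips press the bar at the narrow end (value of joint bar above 0.001 m and horizontal distance between the grasp point and p0 below 0.016 m and contact force between the fingers and warmer above 0.3 N), for 0.05 s.
2. the fingertips press the bar at one sixth of the way (value of joint bar above 0.001 m and horizontal distance between the grasp point and p1 below 0.016 m and contact force between the fingers and warmer above 0.3 N), for 0.05 s.
3. the fingertips press the bar at one third of the way (value of joint bar above 0.001 m and horizontal distance between the grasp point and p2 below 0.016 m and contact force between the fingers and warmer above 0.3 N), for 0.05 s.
4. the fingertips press the bar at halfway (value of joint bar above 0.001 m and horizontal distance between the grasp point and p3 below 0.016 m and contact force between the fingers and warmer above 0.3 N), for 0.05 s.
5. the fingertips press the bar at two thirds of the way (value of joint bar above 0.001 m and horizontal distance between the grasp point and p4 below 0.016 m and contact force between the fingers and warmer above 0.3 N), for 0.05 s.
6. the fingertips press the bar at five sixths of the way (value of joint bar above 0.001 m and horizontal distance between the grasp point and p5 below 0.016 m and contact force between the fingers and warmer above 0.3 N), for 0.05 s.
7. the fingertips press the bar at the wide end (value of joint bar above 0.001 m and horizontal distance between the grasp point and p6 below 0.016 m and contact force between the fingers and warmer above 0.3 N), for 0.05 s.
At the end, for the whole second after the job is handed in: The fingertips rest on the wide end of the bar (TCP within 16 mm of its marked point, seen from above) and hold the bar 1 to 11 mm down; bowl, teapot, saucers and jar stand upright within 15 mm of where they were (all of step 7 and value of joint bar below 0.011 m and distance of each of cup, teapot, saucers, jar from where it was at the start of the episode below 0.015 m and angle between each of cup, teapot, saucers, jar's own z axis and vertical below 0.15 rad); the arm keeps its last pose, push and grip.
It fails at once if the bar is pressed to its stop (more than 11 mm down) (value of joint bar above 0.011 m).
It fails at once if the fingertips leave the bar, or come down on it, anywhere but near the narrow end (TCP within 34 mm of one of the last five points with the bar not dipped) (value of joint bar below 0.0005 m and (distance between the grasp point and p2 below 0.034 m or distance between the grasp point and p3 below 0.034 m or distance between the grasp point and p4 below 0.034 m or distance between the grasp point and p5 below 0.034 m or distance between the grasp point and p6 below 0.034 m)).
It fails at once if the tea bowl, teapot, saucers or jar is shifted, lifted or tipped (distance of any of cup, teapot, saucers, jar from where it was at the start of the episode above 0.015 m or angle between any of cup, teapot, saucers, jar's own z axis and vertical above 0.3 rad).
It also fails if it takes over 48 s, if anything falls off the work surface, if the arm or the gripper's body presses on something with over 40 N, if the wrist force passes 120 N, or if a joint passes its speed limit or range.

## Working session

There is one attempt and no reset: what is moved stays moved. The work goes in short steps, Python scripts to look and compute and a tool call to move; the robot and the scene stay as the last step left them, time stands still between calls to the robot, and variables do not carry over. Pictures are saved under pics/ and viewed, at most 10 in all, crops included, and the job is handed in when it is done.

Besides the shell and the picture viewer there is one more tool, called after "Call:" as name(argument=value, ...) on one line, values as JSON. drive_tool: Moves the arm, as the interface text tells. Shift numbers are shares of 0.5 m and turn numbers shares of 180 degrees, none past 1 either way. Its arguments: {"type":"object","properties":{"claw":{"type":"array","items":{"type":"number"}},"slide":{"type":"array","items":{"type":"array","items":{"type":"number"}}},"yaw":{"type":"array","items":{"type":"number"}},"newtons":{"type":"number"}},"required":["claw","slide","yaw"]}

```bash
mkdir -p pics; python3 - <<'E'
from workcell import bot
import cv2,numpy as np
for n in("top","side"):
    c=bot.read_camera(n); np.savez(n+".npz",**c)
    cv2.imwrite(f"pics/{n}0.png",cv2.resize(c["color"][:,:,::-1],(800,600),interpolation=cv2.INTER_CUBIC))
    print(n,c["mtx"],c["eye"],c["rotation"],(c["depth"]>0).mean())
s=bot.read_state();print(s)
E
```

```text
top [[421.68131838   0.         257.99227196]
 [  0.         421.68131838 194.52485386]
 [  0.           0.           1.        ]] [0.23542022 0.07490767 1.55434836] [ 0.12480783 -0.10755596 -1.59371458] 0.9959157307942709
side [[387.3122146    0.         262.10321826]
 [  0.         387.3122146  191.44105226]
 [  0.           0.           1.        ]] [-0.0326365  -0.59897878  0.75064645] [ 0.85959409 -0.28324543 -0.63250659] 0.9959462483723959
{'time': 0.1, 'q': array([ 1.12108483e+00,  2.64699439e-01,  1.60527855e+00, -1.23939051e-05,
        1.27371450e+00, -3.69046554e-02]), 'joint_vel': array([ 0.00145885,  0.00060861, -0.00409106, -0.00217728, -0.00201881,
        0.00059889]), 'joint_torque': array([-3.06116544e-04, -5.16701388e+01, -3.68593848e+01, -9.66609082e-05,
        6.12583011e-03,  2.64250343e-05]), 'tool_pos': array([0.27052476, 0.61771275, 0.24874972]), 'tcp_rot': array([-0.64373387, -3.07442593,  0.00320524]), 'wrist_force': array([ 0.23795824,  0.19804449, -0.5929772 ]), 'torque': array([-0.02205023, -0.02479871, -0.03386988]), 'grip_force': 0.0, 'width': 1.0032333699820435}
```

View pics/top0.png

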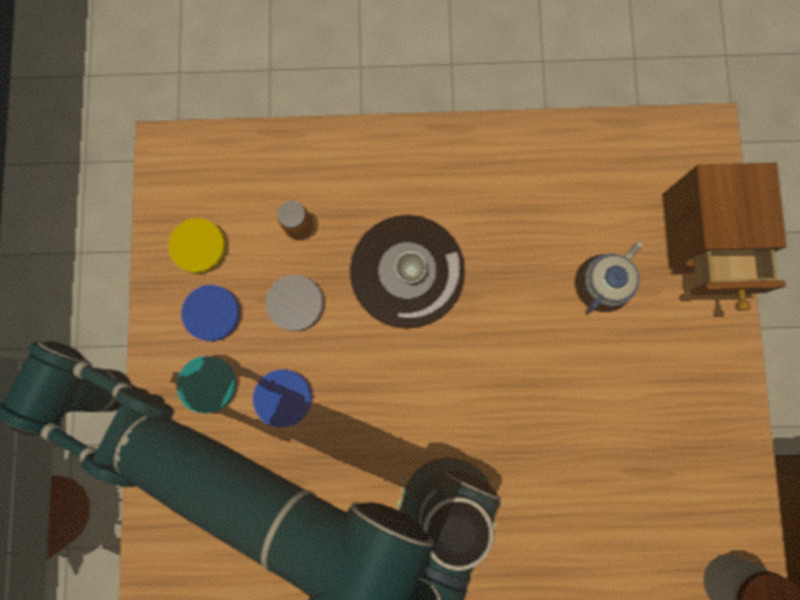

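View pics/side0.png

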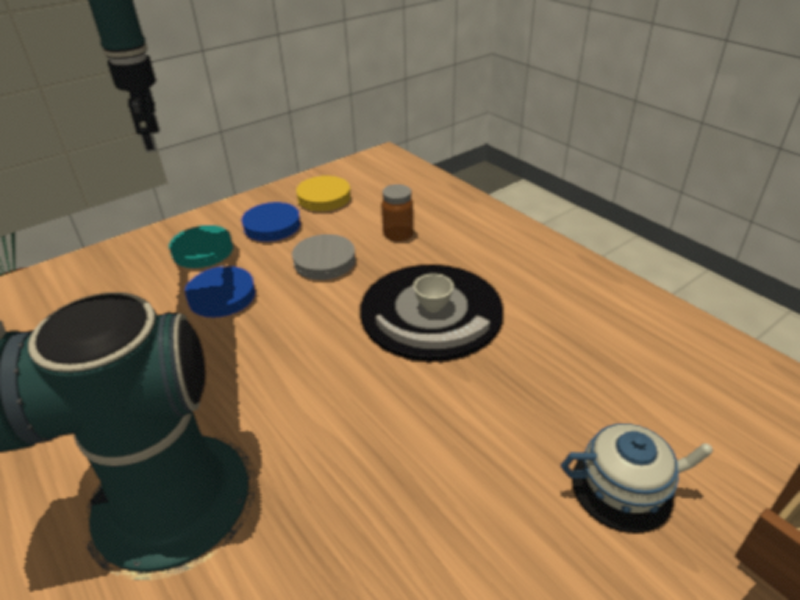

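The top view (800x600) shows the warmer centred near (407,270). Its bright bar runs from a narrow end near (400,315) to a wide end near (457,253), counter-clockwise. The steel saucers are at (295,302), the jar at (293,215) and the teapot at (612,280). The yellow, blue and teal discs are distractors. In the side view the bar runs from about (380,320) to (488,322).

```bash
cat > h.py <<'E'
import numpy as np,cv2
from scipy.spatial.transform import Rotation as R
def ray(c,uv,z):
    uv=np.atleast_2d(uv).astype(float);K=c["mtx"]
    d=np.c_[(uv[:,0]-K[0,2])/K[0,0],-(uv[:,1]-K[1,2])/K[1,1],-np.ones(len(uv))]@R.from_rotvec(c["rotation"]).as_matrix().T
    return c["eye"]+d*((z-c["eye"][2])/d[:,2])[:,None]
def pts(c):
    h,w=c["depth"].shape;u,v=np.meshgrid(np.arange(w),np.arange(h));K=c["mtx"];D=c["depth"]
    p=np.stack([(u-K[0,2])/K[0,0]*D,-(v-K[1,2])/K[1,1]*D,-D],-1)
    return p@R.from_rotvec(c["rotation"]).as_matrix().T+c["eye"]
def project(c,p):
    q=(np.atleast_2d(p)-c["eye"])@R.from_rotvec(c["rotation"]).as_matrix();K=c["mtx"]
    return np.c_[K[0,0]*q[:,0]/-q[:,2]+K[0,2],K[1,1]*q[:,1]/q[:,2]+K[1,2]]
E
python3 - <<'E'
from h import *
from scipy.optimize import least_squares
C={n:dict(np.load(n+".npz")) for n in("top","side")}
out=[]
for n,c in C.items():
    hsv=cv2.cvtColor(c["color"],cv2.COLOR_RGB2HSV); h,w=hsv.shape[:2]
    s=.64
    cen=np.array([407,270])*s if n=="top" else np.array([432,311])*s
    # disc: non-wood (low sat or dark) component at centre
    m=((hsv[...,2]<70)|(hsv[...,1]<70)).astype(np.uint8)
    _,L=cv2.connectedComponents(m); m=(L==L[int(cen[1]),int(cen[0])]).astype(np.uint8)
    cs,_=cv2.findContours(m,cv2.RETR_EXTERNAL,cv2.CHAIN_APPROX_NONE);k=max(cs,key=cv2.contourArea)[:,0]
    for z in (0,.016):
        p=ray(c,k,z);f=lambda a:np.hypot(p[:,0]-a[0],p[:,1]-a[1])-a[2]
        r=least_squares(f,[*p.mean(0)[:2],.138],loss="soft_l1",f_scale=.002);print(n,"disc z",z,r.x,np.abs(r.fun).mean())
    c0=r.x[:2]
    # bar: bright pixels in disc, outside plate
    g=c["color"].min(2); b=((g>90)&(cv2.morphologyEx(m,cv2.MORPH_CLOSE,np.ones((5,5)))>0)).astype(np.uint8)
    v,u=np.nonzero(b);p=ray(c,np.c_[u,v],.034)
    q=p[:,:2]-c0;rr=np.hypot(*q.T);th=np.degrees(np.arctan2(q[:,1],q[:,0]))
    ok=(rr>.088)&(rr<.135)
    W=np.zeros_like(b);W[v[ok],u[ok]]=1
    N,L,S,_=cv2.connectedComponentsWithStats(W);i=1+np.argmax(S[1:,4]);vv,uu=np.nonzero(L==i)
    P=pts(c)[vv,uu];print(n,"bar px",len(uu),"depth z",np.percentile(P[:,2],[10,50,90]))
    p=ray(c,np.c_[uu,vv],.034);q=p[:,:2]-c0;t=np.degrees(np.unwrap(np.arctan2(q[:,1],q[:,0])));rr=np.hypot(*q.T)
    t=t%360;print("ang",t.min(),t.max(),np.percentile(t,[1,99]))
    for a in np.arange(np.floor(t.min()/10)*10,t.max(),10):
        e=(t>=a)&(t<a+10)
        if e.sum()>2:print(a,e.sum(),rr[e].min().round(4),rr[e].mean().round(4),rr[e].max().round(4))
im=C["top"]["color"][130:215,215:305,::-1];im2=C["side"]["color"][160:235,225:328,::-1]
cv2.imwrite("pics/crop.png",np.hstack([cv2.resize(im,(400,378),interpolation=2),cv2.resize(im2,(400,378),interpolation=2)]))
E
```

```text
top disc z 0 [0.54777956 0.07824878 0.13295997] 0.0010157798538049548
top disc z 0.016 [0.54456418 0.07821442 0.13159124] 0.0010053196486532509
top bar px 322 depth z [0.02459558 0.0344867  0.03896556]
ang 167.99721518811432 288.9129596520561 [170.01703388 287.95221754]
160.0 4 0.1047 0.1079 0.1125
170.0 17 0.1036 0.1078 0.112
180.0 15 0.1038 0.1082 0.1128
190.0 20 0.102 0.1087 0.1154
200.0 21 0.1019 0.1088 0.1154
210.0 23 0.1012 0.1089 0.1166
220.0 26 0.1007 0.1088 0.1167
230.0 27 0.0992 0.1094 0.1182
240.0 30 0.0992 0.1096 0.1195
250.0 33 0.0977 0.1096 0.1213
260.0 34 0.0981 0.1097 0.1208
270.0 39 0.0964 0.1103 0.1224
280.0 33 0.0971 0.11 0.1232
side disc z 0 [0.54648194 0.08477925 0.13927722] 0.001964027193120353
side disc z 0.016 [0.53413777 0.07020552 0.13630506] 0.0019224793517493618
side bar px 420 depth z [0.03002036 0.03223093 0.03392348]
ang 163.67806099653868 293.32438342383716 [166.61479442 291.85379949]
160.0 9 0.1016 0.1056 0.1092
170.0 21 0.0983 0.1047 0.1102
180.0 23 0.0963 0.1033 0.1102
190.0 23 0.0946 0.1026 0.1092
200.0 27 0.093 0.1018 0.1099
210.0 30 0.0921 0.1014 0.111
220.0 32 0.0928 0.1018 0.1105
230.0 33 0.0928 0.1016 0.1099
240.0 38 0.089 0.1013 0.112
250.0 43 0.0893 0.1022 0.1145
260.0 42 0.0895 0.103 0.1153
270.0 43 0.0898 0.1046 0.1174
280.0 43 0.0919 0.1054 0.1189
290.0 13 0.0922 0.1029 0.1154
```

View pics/crop.png

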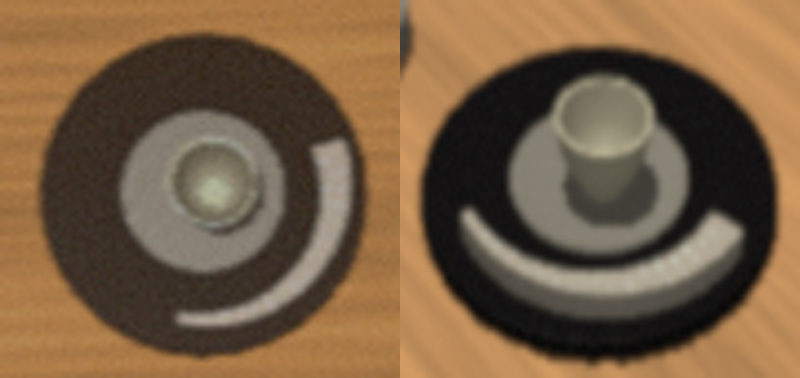

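The crop confirms the only arc bar: narrow end at lower left, wide end at upper right, counter-clockwise. Next I'll refine the centre across both views, using the bar's top face only in the side view.

```bash
python3 - <<'E'
from h import *
from scipy.optimize import least_squares
C={n:dict(np.load(n+".npz")) for n in("top","side")}
res=[]
for n,c in C.items():
    g=cv2.resize(c["color"],None,fx=4,fy=4,interpolation=cv2.INTER_CUBIC).min(2)
    v,u=np.mgrid[:g.shape[0],:g.shape[1]];uv=np.c_[u.ravel(),v.ravel()]/4-.375
    q=ray(c,uv,.034)[:,:2]-[.546,.078];rr=np.hypot(*q.T);t=np.degrees(np.arctan2(q[:,1],q[:,0]))%360
    reg=((rr>.088)&(rr<.14)&(t>155)&(t<302)).reshape(g.shape)
    th,_=cv2.threshold(g[reg&(g>60)].reshape(-1,1),0,255,cv2.THRESH_OTSU) if n=="side" else (95,0)
    W=(reg&(g>th)).astype(np.uint8);_,L,S,_=cv2.connectedComponentsWithStats(W);k=L==1+np.argmax(S[1:,4])
    p=q[k.ravel()]+[.546,.078]
    # midline per angle bin, circle of known radius
    tt=t[k.ravel()];r=rr[k.ravel()]
    mid=[];wd=[]
    for a in range(172,286,4):
        e=(tt>=a)&(tt<a+4)
        if e.sum()>5:
            lo,hi=np.percentile(r[e],[1,99]);mid.append([(lo+hi)/2*np.cos(np.radians(a+2)),(lo+hi)/2*np.sin(np.radians(a+2))]);wd.append(hi-lo)
    mid=np.array(mid)+[.546,.078]
    for fr in (0,1):
        f=lambda a:np.hypot(*(mid-a[:2]).T)-(a[2] if fr else .11)
        s=least_squares(f,[.546,.078,.11][:2+fr]);print(n,th,"centre",s.x.round(4),"res mm",(1e3*np.abs(s.fun).max()).round(2))
        if not fr: cc=s.x
    a=np.degrees(np.arctan2(*(p-cc).T[::-1]))%360;print("ang",np.percentile(a,[.2,99.8]).round(1),"width mm",(1e3*np.array([wd[0],wd[-1]])).round(1))
    # plate ellipse / cup omitted; bar height across views: depth
    d=np.linalg.norm(pts(c)[...,:2]-cc,axis=-1);P=pts(c)[...,2]
    kk=cv2.erode(k.astype(np.uint8),np.ones((13,13)))[2::4,2::4]>0
    print("z of bar",np.median(P[kk]).round(4),kk.sum())
E
```

```text
top 95 centre [0.5458 0.0788] res mm 0.65
top 95 centre [0.5456 0.0786 0.1098] res mm 0.64
ang [168.7 288.1] width mm [ 9.3 25.9]
z of bar 0.0357 74
side 109.0 centre [0.5405 0.0777] res mm 0.41
side 109.0 centre [0.5404 0.0775 0.1099] res mm 0.39
ang [169.3 287.9] width mm [ 8.6 21.4]
z of bar 0.0326 93
```

Call:
drive_tool(claw=[0,0,0,0,0,0,0,0], slide=[[0.04,-0.13,0],[0.08,-0.2,0],[0.11,-0.27,0],[0.13,-0.34,0],[0.16,-0.41,0],[0.18,-0.48,0],[0.2,-0.55,0],[0.22,-0.62,0]], yaw=[0,0,0,0,0,0,0,0], newtons=30)

```text
time: 0.77
tool_pos: [0.3807, 0.3059, 0.2495]
tcp_rot: [-0.644, -3.075, 0.001]
wrist_force: [0.7, 0.5, 0.7]
width: -0.0
grip_force: 0.0
```

Bar height from the depth of the two views averages 34 mm, as specified, and the width runs from 9 to 26 mm. The centre is about (0.544, 0.078), with p0 at 173.7° and p6 at 283.1°. That puts p0 near (0.435, 0.090) and p6 near (0.569, -0.029).

Call:
drive_tool(claw=[0,0,0,0,0,0,0,0], slide=[[0.02,-0.07,0],[0.04,-0.14,0],[0.05,-0.21,0],[0.08,-0.28,0],[0.09,-0.35,0],[0.1,-0.42,0],[0.108,-0.435,-0.04],[0.108,-0.435,-0.1]], yaw=[0,0,0,0,0,0,0,0])

```text
time: 1.43
tool_pos: [0.4381, 0.0886, 0.2027]
tcp_rot: [0.648, 3.066, 0.003]
wrist_force: [1.0, -0.4, -0.9]
width: 0.002
grip_force: 0.0
```

Call:
drive_tool(claw=[0,0,0,0,0,0,0,0], slide=[[0,0,-0.06],[0,0,-0.12],[0,0,-0.18],[0,0,-0.24],[0,0,-0.26],[0,0,-0.26],[0,0,-0.26],[0,0,-0.26]], yaw=[0,0,0,0,0,0,0,0])

```text
time: 2.1
tool_pos: [0.4364, 0.0911, 0.0717]
tcp_rot: [0.643, 3.072, 0.002]
wrist_force: [-0.3, -0.0, 1.2]
width: 0.003
grip_force: 0.0
```

```bash
python3 - <<'E'
from workcell import bot
import cv2
print(bot.read_state()["tool_pos"],bot.read_state()["wrist_force"])
c=bot.read_camera("side");d=bot.read_camera("top")
import numpy as np
cv2.imwrite("pics/s1.png",np.hstack([cv2.resize(c["color"][110:245,200:340,::-1],(400,386),interpolation=2),cv2.resize(d["color"][115:250,195:335,::-1],(400,386),interpolation=2)]))
E
```

```text
[0.43636345 0.09107927 0.07167578] [-0.32358739 -0.04204466  1.17885902]
```

View pics/s1.png

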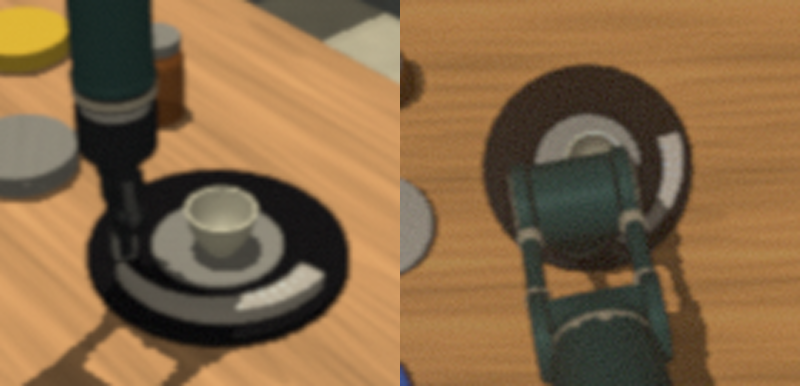

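The tips hang just above the narrow end, at (125,255) in the side crop. I'll come down slowly and watch the force.

Call:
drive_tool(claw=[0,0,0,0,0,0,0,0], slide=[[-0.002,0,-0.01],[-0.002,0,-0.02],[-0.002,0,-0.03],[-0.002,0,-0.036],[-0.002,0,-0.04],[-0.002,0,-0.042],[-0.002,0,-0.042],[-0.002,0,-0.042]], yaw=[0,0,0,0,0,0,0,0])

```text
time: 2.87
tool_pos: [0.4336, 0.0908, 0.049]
tcp_rot: [-0.644, -3.074, 0.0]
wrist_force: [-1.5, -0.4, 1.8]
width: -0.002
grip_force: 1.5
```

```bash
python3 - <<'E'
from workcell import bot
import numpy as np
F=[]
for i in range(6):
    bot.read_camera("side");s=bot.read_state();F.append([*s["wrist_force"],*s["tool_pos"]])
print(np.round(F,4));print(np.mean(F,0).round(4))
E
```

```text
[[-1.9679 -0.3657  3.0453  0.4336  0.0908  0.049 ]
 [-2.9491 -0.4026  3.0558  0.4336  0.0908  0.049 ]
 [-0.7187 -0.0128  3.2827  0.4336  0.0908  0.049 ]
 [-1.6389 -0.1395  3.4671  0.4336  0.0908  0.049 ]
 [-1.6697  0.2043  2.7707  0.4336  0.0908  0.049 ]
 [-2.016  -0.2612  2.9249  0.4336  0.0908  0.049 ]]
[-1.8267 -0.1629  3.0911  0.4336  0.0908  0.049 ]
```

Force 3.1 N means about a 4 mm dip, which agrees with the height (z = 0.049). Now the trace, in slow, gapless calls with a slightly deeper dip.

Call:
drive_tool(claw=[0,0,0,0,0,0,0,0], slide=[[-0.001,-0.013,-0.002],[-0.001,-0.026,-0.003],[-0.001,-0.04,-0.003],[0.001,-0.052,-0.003],[0.003,-0.065,-0.003],[0.005,-0.078,-0.003],[0.009,-0.091,-0.003],[0.013,-0.103,-0.003]], yaw=[0,0,0,0,0,0,0,0])

```text
time: 3.83
tool_pos: [0.4402, 0.0385, 0.0474]
tcp_rot: [-0.644, -3.074, 0.0]
wrist_force: [-1.3, 2.8, 3.9]
width: 0.001
grip_force: 1.8
```

```bash
python3 - <<'E'
from workcell import bot
import numpy as np
F=[]
for i in range(4):
    bot.read_camera("side");s=bot.read_state();F.append([*s["wrist_force"],*s["tool_pos"]])
m=np.mean(F,0);print(m.round(4))
q=m[3:5]-[.544,.078];print(np.hypot(*q),np.degrees(np.arctan2(q[1],q[0]))%360)
t0=201.1
for a in (201.1,228.4,255.8):
    t=np.radians(a+np.arange(1,9)*3.42);print(np.c_[.22*(np.cos(t)-np.cos(np.radians(a))),.22*(np.sin(t)-np.sin(np.radians(a)))].round(3).tolist())
E
```

```text
[-0.3266 -2.4735  3.1956  0.4405  0.038   0.0475]
0.11093256733289154 201.16326552790437
[[0.005, -0.012], [0.011, -0.024], [0.017, -0.035], [0.025, -0.046], [0.032, -0.057], [0.041, -0.067], [0.05, -0.076], [0.059, -0.085]]
[[0.01, -0.008], [0.021, -0.016], [0.032, -0.023], [0.043, -0.03], [0.055, -0.036], [0.067, -0.041], [0.079, -0.045], [0.092, -0.049]]
[[0.013, -0.003], [0.026, -0.005], [0.039, -0.006], [0.052, -0.007], [0.065, -0.006], [0.078, -0.005], [0.091, -0.004], [0.104, -0.001]]
```

Call:
drive_tool(claw=[0,0,0,0,0,0,0,0], slide=[[0.005,-0.012,0],[0.011,-0.024,0],[0.017,-0.035,0],[0.025,-0.046,0],[0.032,-0.057,0],[0.041,-0.067,0],[0.05,-0.076,0],[0.059,-0.085,0]], yaw=[0,0,0,0,0,0,0,0])

```text
time: 4.7
tool_pos: [0.47, -0.0038, 0.0473]
tcp_rot: [-0.644, -3.074, 0.0]
wrist_force: [-1.9, 1.6, 3.4]
width: -0.003
grip_force: 1.8
```

```bash
python3 - <<'E'
from workcell import bot
import numpy as np,cv2
F=[]
for i in range(4):
    c=bot.read_camera("side");s=bot.read_state();F.append([*s["wrist_force"],*s["tool_pos"]])
m=np.mean(F,0);print(m.round(4))
q=m[3:5]-[.544,.078];print(np.hypot(*q),np.degrees(np.arctan2(q[1],q[0]))%360)
cv2.imwrite("pics/s2.png",cv2.resize(c["color"][130:245,210:340,::-1],(650,575),interpolation=2))
E
```

```text
[-0.0296 -1.5883  3.5183  0.471  -0.0043  0.0477]
0.10997374132017607 228.44016569506138
```

View pics/s2.png

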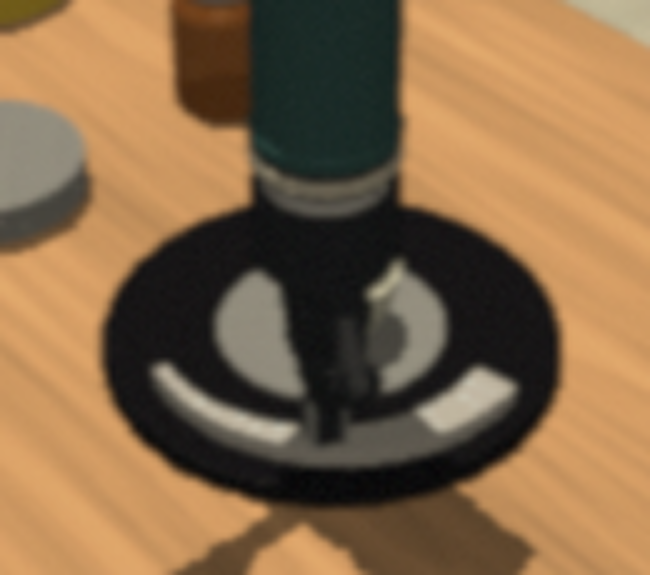

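The fingertips sit on the bar at mid-arc, at (325,430), and the bar is dipped. I'll carry on to the wide end.

Call:
drive_tool(claw=[0,0,0,0,0,0,0,0], slide=[[0.01,-0.008,0],[0.021,-0.016,0],[0.032,-0.023,0],[0.043,-0.03,0],[0.055,-0.036,0],[0.067,-0.041,0],[0.079,-0.045,0],[0.092,-0.049,0]], yaw=[0,0,0,0,0,0,0,0])

```text
time: 5.57
tool_pos: [0.5162, -0.028, 0.0473]
tcp_rot: [-0.644, -3.074, 0.0]
wrist_force: [-3.3, 0.7, 4.1]
width: -0.003
grip_force: 1.8
```

Call:
drive_tool(claw=[0,0,0,0,0,0,0,0], slide=[[0.013,-0.003,0],[0.026,-0.005,0],[0.039,-0.006,0],[0.052,-0.007,0],[0.065,-0.006,0],[0.078,-0.005,0],[0.091,-0.004,0],[0.104,-0.001,0]], yaw=[0,0,0,0,0,0,0,0])

```text
time: 6.23
tool_pos: [0.5685, -0.0283, 0.0475]
tcp_rot: [0.644, 3.075, -0.0]
wrist_force: [-1.9, 0.4, 2.9]
width: 0.001
grip_force: 1.8
```

Call:
drive_tool(claw=[0,0,0,0], slide=[[0,0,0],[0,0,0],[0,0,0],[0,0,0]], yaw=[0,0,0,0])

```text
time: 6.57
tool_pos: [0.5694, -0.0281, 0.0483]
tcp_rot: [0.643, 3.072, 0.001]
wrist_force: [2.5, 0.2, 3.3]
width: 0.002
grip_force: 1.6
```

```bash
python3 - <<'E'
from workcell import bot
import numpy as np,cv2
F=[]
for i in range(4):
    c=bot.read_camera("side");s=bot.read_state();F.append([*s["wrist_force"],*s["tool_pos"]])
m=np.mean(F,0);print(m.round(4))
q=m[3:5]-[.544,.078];print(np.hypot(*q),np.degrees(np.arctan2(q[1],q[0]))%360)
cv2.imwrite("pics/s3.png",cv2.resize(c["color"][130:245,210:340,::-1],(650,575),interpolation=2))
E
```

```text
[ 3.0492e+00  2.1000e-03  3.3921e+00  5.6870e-01 -2.8200e-02  4.8100e-02]
0.1090619799373607 283.0858829474205
```

View pics/s3.png

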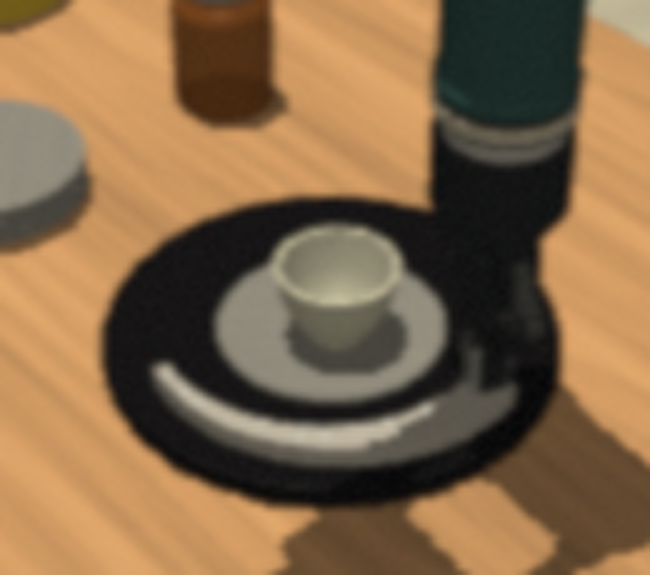

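The tips rest on the wide end, at (495,380), with the bar about 5 mm down at 3.4 N. The bowl is unmoved, so I'm handing in.

```bash
python3 -c "
from workcell import bot
print(bot.finish_job())"
```

```text
the job is handed in; nothing more can be done
None
```

I traced the slide bar from its narrow to its wide end in one stroke and handed the job in with the fingertips resting on the wide end, the bar about 5 mm down at 3.4 N and the bowl, saucers and jar in place in the last picture (the teapot lay outside that crop); no verdict came back.

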